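Load a coffee capsule, shut the brewing head and hold the paddle at pre-infusion

ROBOT

A 6-joint arm with a two-finger parallel gripper is mounted at the origin on a cart in front of the work surface, level with it; the furniture and walls round the work are solid. World frame = base frame: x ahead of the robot, y to its left, z up, the work surface at z = 0. Lengths are in m, angles in rad, forces in N, time in s.
With the tool pointing down it reaches from about 0.35 to 0.975 m from the base axis. Payload 4.9 kg.
Tool frame: the origin (TCP) lies on the mounting face of the last link; the fingertips stand 173 mm ahead of it and the grasp point (between the pads) lies ctrl.pinch_z ahead of it (ctrl.pinch_z is the distance from the TCP to the grasp point, in m); z points along the fingers, y is the line along which they close (so a half turn about z gives the same grasp; the last joint's range is limited). The gripper opens to 85 mm and grips with 20 to 120 N. Pads are 22 mm wide; open, the fingers measure 114 mm over their backs; the gripper's body (76 mm by 85 mm) begins 54 mm behind the grasp point. The pads swing forward as they close: fully open they stand 13 mm farther back than shut.
Start: joints at [0.987, 0.053, 1.613, -0, 1.476, -0.119], TCP at [0.28, 0.559, 0.405] pointing down, gripper open.
Joint ranges: [-3.01, 3.01], [-1.01, 2.22], [0.06, 2.58], [-1.02, 4.17], [0.09, 2.62], [-3.14, 3.14]. Speed limits (rad/s): [2.57, 2.57, 3.14, 3.14, 3.14, 3.14].

INTERFACE

Orientations are given as a rotation vector (axis times angle).
In Python, from station import telemetry, eyes, ctrl gives the robot as it stands.
- The arm moves only by the tool apply_moves, never from a script. Its argument "plan" is a list of rows, each a list of 5 numbers: the finger opening in m, from 0 to 0.0854, then the shift along the tool's x, y, z in m, then the turn about the tool's z in rad. In form: [[jaw, x, y, z, roll], ...]. A call has 1 to 12 rows; each row is the pose to reach, as a shift and turn from the pose commanded when the call began, along the tool's axes at that moment; what a row does not reach only later rows make up. A row lasts 1/12 s, in which the tool goes at most 41.7 mm and 7.16 degrees, less where a joint would pass 70% of its speed; a pose out of reach is approached as far as the arm can. A call with a gripper value outside its range is refused whole. The fingers move at their own pace and stop on an object; "newtons" is the grip in N (left out, the last holds). Time passes only in rows, so rows that repeat a pose let the fingers close. It gives the time, the measured TCP pose, the force, the opening and the grip force at its end, in the units of the state.
- telemetry.get_obs(): the state, without advancing time (a new reading comes with each control period).
- eyes.get_image(name): name is "side" or "top" or "wrist"; returns a dict with "img" (420x560x3 uint8, blue, green, red), "range_z" (420x560 float32, m along the optical axis (not along the pixel's ray), 0 where there is no reading), "K" (3x3 intrinsics, pixels), "pose" (4x4, takes a point from camera to world coordinates); the wrist camera has in their place "hand_eye" (4x4, takes a point from camera to tool coordinates, whose origin is the TCP and whose axes are the flange's). Camera axes: x right, y down, z forward; pixel columns grow to the right and rows downward; lengths in m; the calibration is good to about 2 mm. A picture is of the moment at which its call begins: read the wrist's pose just before it.
- ctrl.finish_job(): hands the job in; it is judged then, once.
Trained networks look in a picture, given as the dict that the camera call returned (one of the last four; its "shot" number tells which), for a name from the list of things; names that differ only in an ending like _2 or _b are one class to them, and where a whole thing is asked for, a point or a joint stands for the part that bears it (a point fixed in the world has none). Each returns a list of dicts, best first, with "confidence" (0 to 1); they miss things now and then, are a little off and sometimes report something else, mostly with a low value. They report only what shows in the picture. A call takes as long as a camera call.
- eyes.search_frame(thing, picture): "box" ([left, top, right, bottom] in pixels, round what is visible of it).
- eyes.outline_of(thing, picture): "region" (420x560 bool, what is visible of it) and "box" ([left, top, right, bottom] in pixels, round what is visible of it).
- eyes.tip_of(thing, picture): "point" ([column, row] in pixels: a listed point, or the origin of a listed thing).
The state is a dict: "t": time; "q": joint angles; "dq": joint speeds; "effort": joint torques, N m; "tool_pos": TCP position; "tool_rot": TCP orientation; "contact_force": force on the tool from outside, world axes, zero at the start; "wrist_torque": the same for the moment, N m; "opening": finger opening in m; "grip_force": force on a finger pad.
Only numpy, scipy, OpenCV 4.12 (cv2) and the standard library are available. Lean on these libraries where they do the work, as an engineer would, in place of code of your own. Each camera call takes 0.05 s, during which the arm holds its last target. There are 200 camera calls.

TASK

Set the refillable capsule, collar up, fully home in the open capsule holder of the coffee machine, then swing the brewing head down until its rim sits flush on the chamber's rim all round. With the head shut, press the sprung brew paddle on the deck behind it halfway down, so that its front edge is level with the deck: that soaks the capsule, whereas pressing it to the bottom starts the full brew and must not happen. Finish while still holding the paddle halfway with the fingers, and leave the cup under the spout, the spice jar, the shaker and the teaspoon where they are.

Things in the scene. Friction and masses are not known exactly. Their poses are not given: they have to be found in the camera images.
- machine: Black and aluminium capsule coffee machine, fixed, 112 mm wide, its flat deck 185 mm high; front at x = -0.145, back of the clear tank at x = +0.169. Origin on the table under its middle; x points from front to back, z up; the front is turned roughly to the robot. In its frame the brew chamber is centred at x = -0.088 and the paddle's open well spans x 0.028 to 0.112, 54 mm wide.
- holder (a point): Mouth of the capsule holder: centre of the round hole (47 mm across, vertical, over 40 mm deep) in the flat rim of the round brew chamber, at deck height, 185 mm above the table. The flat rim round the hole reaches out to radius 56 mm; this chamber is the lower shell. Axes as the machine's.
- capsule: Refillable steel capsule, loose, about 70 g, 44 mm tall, upright on the table: tapered body (34 mm across at the foot, 44 mm higher up, 26 mm tall) under a knurled collar 52 mm across and 18 mm tall. Origin: centre of its foot, z up. Seated, the collar rests on the chamber's rim, 18 mm proud of it, and the origin lies 26 mm below the holder's mouth; the head cannot shut on it otherwise.
- head (a joint): Hinge angle of the brewing head (rad): 0 = shut, rims touching; grows as it swings up and back; starts at 1.6 to 1.8 (about upright, over the front of the paddle); stop at 1.9. Stiff hinge (0.22 N m of friction, head 160 g): it stays where it is left, so it has to be swung down and then pressed right home.
- head_hinge (a point): Middle of the head's hinge line, which runs along the machine's y axis at deck height (x = -0.020 in the machine's frame), 68 mm behind the holder's centre. Axes as the machine's.
- head_top (a point): Centre of the outside of the head's domed top. The head is the hollow round upper shell, aluminium, 112 mm across and 36 mm deep. Shut, this point lies straight over the holder, 36 mm above the deck, 68 mm from the hinge line. Its z axis points out of the dome (up when shut, backwards when open).
- head_lip (a point): Middle of the outer face (upper when shut) of the head's front lip, a black tab 44 mm wide, 14 mm thick, edge 149 mm from the hinge line; this point is 142 mm from it. Open, the lip is the highest part of the machine (about 330 mm above the table) and this face looks backwards, away from the robot: push on it from behind to swing the head forward. Shut, the point is 16 mm above the deck.
- paddle (a joint): Angle of the brew paddle (rad): 0 = rest, front edge 10 mm above the deck; 0.14 = halfway, front edge level with the deck; 0.28 = bottom, front edge 10 mm below it. Sprung: at the press point it takes about 4 N to start, 7 N halfway, 10 N at the bottom; it springs back when let go.
- paddle_press (a point): Press point on the upper face of the paddle (steel plate 74 mm long, 48 mm wide, ribbed near its front edge): on the centre line, 60 mm in front of its hinge, which lies at its back edge at deck height, and 14 mm behind its front edge. The point is 8 mm above the deck at rest, level with it halfway, 8 mm below it at the bottom.
- espresso_cup: Small white cup, 62 mm across, 53 mm tall, upright on the drip tray under the spout; origin at the height of its rim (its z axis points down). Leave alone.
- spice_jar: Spice jar with a dark screw cap, 41 mm across, 105 mm tall, on the table; origin under its centre. Leave alone.
- salt_shaker: Glass salt shaker with a metal cap, 44 mm across, 90 mm tall; origin under its centre. Leave alone.
- teaspoon: Steel teaspoon, 135 mm long, lying on the table beside the machine; origin under its middle. Leave alone.

How it is judged:
By the outcome, as a careful person would: the job done as asked, in the order asked, and still so for the second after the job is handed in, while the arm keeps its last pose, push and grip.
It also fails if it takes over 72 s, if anything falls off the work surface, if the arm or the gripper's body presses on something with over 40 N, if the wrist force passes 120 N, or if a joint passes its speed limit or range.

## Working session

There is one attempt and no reset: what is moved stays moved. The work goes in short steps, Python scripts to look and compute and a tool call to move; the robot and the scene stay as the last step left them, time stands still between calls to the robot, and variables do not carry over. Pictures are saved under pics/ and viewed, at most 10 in all, crops included, and the job is handed in when it is done.

Besides the shell and the picture viewer there is one more tool, called after ">>>" by a JSON object that holds its "api" and its "payload". apply_moves: Moves the arm, as the interface text tells. Its arguments: {"type":"object","properties":{"plan":{"type":"array","items":{"type":"array","items":{"type":"number"}}},"newtons":{"type":"number"}},"required":["plan"]}

```bash
mkdir -p pics; ls; cat > h.py <<'E'
import numpy as np, cv2
from scipy.spatial.transform import Rotation as R
from station import telemetry, eyes, ctrl
def tcp():
    o=telemetry.get_obs(); T=np.eye(4); T[:3,:3]=R.from_rotvec(o["tool_rot"]).as_matrix(); T[:3,3]=o["tool_pos"]; return T
def shot(n):
    T=tcp(); p=eyes.get_image(n); p["T"]=p["pose"] if "pose" in p else T@p["hand_eye"]; return p
def cloud(p):
    z=p["range_z"]; v,u=np.mgrid[:z.shape[0],:z.shape[1]]; K=p["K"]
    c=np.stack([(u-K[0,2])/K[0,0]*z,(v-K[1,2])/K[1,1]*z,z],-1)
    w=c@p["T"][:3,:3].T+p["T"][:3,3]; w[z==0]=np.nan; return w
def proj(p,X):
    c=np.linalg.inv(p["T"])@np.r_[X,1]; q=p["K"]@c[:3]; return q[:2]/q[2]
def at(p,uv,r=2):
    w=cloud(p); u,v=np.round(uv).astype(int); return np.nanmedian(w[max(v-r,0):v+r+1,max(u-r,0):u+r+1].reshape(-1,3),0)
E
python3 - <<'E'
from h import *
np.set_printoptions(precision=4,suppress=True)
print(telemetry.get_obs(),ctrl.pinch_z)
ims=[]
for n in ["side","top"]:
    p=shot(n); ims.append(p["img"]); print(n,p["T"])
    for t in ["machine","holder","capsule","head_hinge","head_top","head_lip","paddle_press","espresso_cup","spice_jar","salt_shaker","teaspoon"]:
        r=eyes.tip_of(t,p)
        if r: print(t,r[0]["confidence"],r[0]["point"],at(p,r[0]["point"]))
    for t in ["capsule","spice_jar","salt_shaker","teaspoon","espresso_cup"]:
        r=eyes.outline_of(t,p)
        if r: 
            c=cloud(p)[r[0]["region"]]; print(" ",t,r[0]["confidence"],r[0]["box"],np.nanpercentile(c,[2,50,98],axis=0).ravel())
    cv2.imwrite(f"pics/{n}0.png",p["img"])
E
```

```text
pics
{'t': 0.0, 'q': array([ 0.987 ,  0.0534,  1.6143,  0.    ,  1.476 , -0.119 ]), 'dq': array([-0.0016,  0.001 , -0.0008,  0.0011, -0.0008,  0.0002]), 'effort': array([ -0.0008, -39.3698, -37.0167,  -0.0002,   0.0074,   0.    ]), 'tool_pos': array([0.28  , 0.5585, 0.4034]), 'tool_rot': array([-0.7234, -3.0564,  0.0031]), 'contact_force': array([0.2492, 0.8205, 0.1025]), 'wrist_torque': array([-0.0153,  0.0247, -0.0148]), 'grip_force': 0.0, 'opening': 0.08527493356968993} 0.1547
side [[ 0.8499 -0.2301  0.4741  0.0848]
 [-0.527  -0.3761  0.7621 -0.7829]
 [ 0.0029 -0.8975 -0.4409  0.6058]
 [ 0.      0.      0.      1.    ]]
machine 0.78 [304.6, 294.0] [ 0.5391 -0.1768  0.0277]
holder 0.56 [271.0, 233.6] [ 0.494  -0.0935  0.1673]
capsule 0.78 [185.2, 220.0] [0.4396 0.3884 0.0116]
head_hinge 0.93 [299.7, 224.9] [ 0.5488 -0.1328  0.1912]
head_top 0.96 [313.5, 196.9] [ 0.554  -0.1742  0.2772]
head_lip 0.66 [309.1, 168.8] [ 0.5609 -0.1449  0.3297]
paddle_press 0.79 [322.4, 217.8] [ 0.6147 -0.129   0.1933]
espresso_cup 0.78 [268.8, 271.7] [ 0.4917 -0.0862  0.0559]
spice_jar 0.63 [228.3, 215
[... 1285 characters left out ...]
 0.3529 0.0238]
salt_shaker 0.44 [208.3, 244.0] [0.4494 0.2423 0.0485]
teaspoon 0.66 [405.1, 258.3] [ 0.5598 -0.4072  0.0003]
  capsule 0.63 [151.6, 232.3, 166.7, 244.9] [0.4162 0.3815 0.0294 0.4362 0.403  0.0432 0.4606 0.4259 0.052 ]
  spice_jar 0.83 [180.7, 191.1, 192.3, 213.3] [0.5642 0.3432 0.0068 0.5743 0.3579 0.088  0.5984 0.3768 0.1115]
  salt_shaker 0.56 [198.7, 230.6, 215.5, 250.3] [0.4395 0.235  0.0143 0.4522 0.2506 0.0657 0.4726 0.2702 0.0928]
  teaspoon 0.65 [399.1, 243.4, 407.7, 277.3] [ 0.497  -0.4045 -0.0056  0.5898 -0.3952  0.0029  0.612  -0.3847  0.0118]
  espresso_cup 0.72 [311.7, 200.1, 347.1, 228.4] [ 0.5416 -0.1766  0.1833  0.5598 -0.1276  0.2238  0.5831 -0.077   0.3339]
```

```bash
python3 - <<'E'
import cv2,numpy as np
a=cv2.imread("pics/side0.png")[130:400,150:430]; b=cv2.imread("pics/top0.png")[150:300,130:430]
cv2.imwrite("pics/sc.png",cv2.resize(a,None,fx=2.2,fy=2.2,interpolation=2)); cv2.imwrite("pics/tc.png",cv2.resize(b,None,fx=2.6,fy=2.6,interpolation=2))
E
```

```text
(no output)
```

View pics/sc.png

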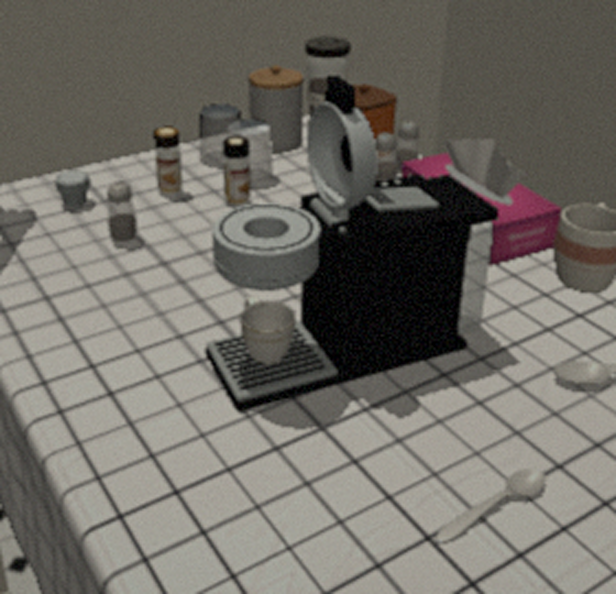

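View pics/tc.png

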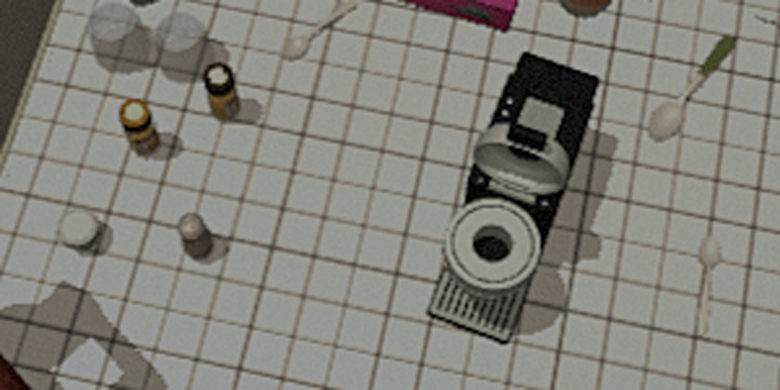

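```bash
cat >> h.py <<'E'
def fit(P,c0,verbose=1):
    # P: Nx2 points at deck height; chamber annulus (r 23.5..56 at x=-.088) + deck strip half width .056
    from scipy.optimize import minimize
    def cost(s):
        c,s_=np.cos(s[2]),np.sin(s[2]); d=P-s[:2]; x=d@[c,s_]; y=d@[-s_,c]; r=np.hypot(x,y)
        ring=np.maximum(np.maximum(r-.056,.0235-r),0)
        deck=np.hypot(np.maximum(np.abs(y)-.056,0),np.maximum(.05-x,0))
        return np.mean(np.minimum(np.minimum(ring,deck),.01)**2)*1e6
    best=min((minimize(cost,[c0[0]+a,c0[1]+b,g],method="Nelder-Mead",options=dict(xatol=1e-5,fatol=1e-5,maxiter=2000)) for a in(-.01,.01) for b in(-.01,.01) for g in(-.4,-.2,0)),key=lambda r:r.fun)
    return best.x,best.fun
E
python3 - <<'E'
from h import *
np.set_printoptions(precision=4,suppress=True)
for n in ["side","top"]:
    p=shot(n); w=cloud(p).reshape(-1,3)
    m=(np.abs(w[:,2]-.186)<.008)&(w[:,0]>.38)&(w[:,0]<.85)&(abs(w[:,1]+.13)<.16)
    P=w[m][:,:2]; z=w[m][:,2]; print(n,m.sum(),np.median(z),P.min(0),P.max(0)); print(fit(P,(.462,-.112)))
    # hole/rim ring fit: only circle
    q=P[np.hypot(*(P-[.462,-.112]).T)<.075]; print(q.mean(0),len(q))
    k=P[P[:,0]>.56]; 
    print(cv2.minAreaRect(k.astype(np.float32)))
    for t in ["head"]:
        r=eyes.outline_of("head",p)
        if r: c=cloud(p)[r[0]["region"]]; print(t,r[0]["confidence"],np.nanpercentile(c,[2,50,98],axis=0))
    r=eyes.outline_of("paddle",p)
    if r: c=cloud(p)[r[0]["region"]]; print("paddle",r[0]["confidence"],np.nanpercentile(c,[2,50,98],axis=0),r[0]["box"])
E
```

```text
side 2313 0.18378698430909185 [ 0.4256 -0.2043] [ 0.738  -0.0576]
(array([ 0.3659, -0.0957, -0.1612]), np.float64(0.002217276054345231))
[ 0.4787 -0.1203] 881
((0.6446094512939453, -0.14120443165302277), (0.11396057158708572, 0.17968635261058807), 81.74182891845703)
head 0.88 [[ 0.5438 -0.1808  0.1884]
 [ 0.5611 -0.1248  0.2508]
 [ 0.5862 -0.0747  0.33  ]]
paddle 0.72 [[ 0.5976 -0.1656  0.1824]
 [ 0.6346 -0.1458  0.1892]
 [ 0.6716 -0.1175  0.1947]] [315.1, 214.5, 350.0, 227.6]
top 1846 0.1844870693830759 [ 0.4247 -0.2021] [ 0.7386 -0.0588]
(array([ 0.4802, -0.1137, -0.158 ]), np.float64(0.005852396235801817))
[ 0.4804 -0.114 ] 812
((0.6437920331954956, -0.13958768546581268), (0.11208350956439972, 0.1814190298318863), 81.03144836425781)
head 0.8 [[ 0.5433 -0.1734  0.1848]
 [ 0.5609 -0.1262  0.2257]
 [ 0.5836 -0.0771  0.3344]]
paddle 0.5 [[ 0.5691 -0.1641  0.1635]
 [ 0.6534 -0.1403  0.1872]
 [ 0.6746 -0.1163  0.3276]] [327.1, 187.8, 345.0, 202.3]
```

```bash
python3 - <<'E'
from h import *
np.set_printoptions(precision=4,suppress=True)
p=shot("wrist"); cv2.imwrite("pics/w0.png",p["img"]); print(p["hand_eye"],tcp())
r=eyes.outline_of("capsule",p)
for k in r[:2]:
    c=cloud(p)[k["region"]]; print(k["confidence"],k["box"],np.nanpercentile(c,[2,50,98],axis=0)); t=c[c[:,2]>.038]; print(cv2.minEnclosingCircle(t[:,:2].astype(np.float32)))
E
```

```text
[[-0.0004 -0.9552 -0.296   0.0754]
 [ 1.     -0.0005  0.0002 -0.0012]
 [-0.0004 -0.296   0.9552  0.0305]
 [ 0.      0.      0.      1.    ]] [[-0.8939  0.4482 -0.      0.2801]
 [ 0.4482  0.8939  0.      0.5587]
 [ 0.      0.     -1.      0.4047]
 [ 0.      0.      0.      1.    ]]
0.97 [200.1, 330.5, 244.9, 386.9] [[0.4152 0.3854 0.0065]
 [0.4335 0.4127 0.0438]
 [0.4615 0.4326 0.0457]]
((0.43999722599983215, 0.40709546208381653), 0.026795562356710434)
```

>>> {"api": "apply_moves", "payload": {"plan": [[0.0854,-0.04,-0.012,0.02,-0.06],[0.0854,-0.08,-0.024,0.04,-0.12],[0.0854,-0.12,-0.036,0.06,-0.18],[0.0854,-0.16,-0.05,0.08,-0.24],[0.0854,-0.195,-0.06,0.1,-0.306],[0.0854,-0.21,-0.064,0.105,-0.306],[0.0854,-0.21,-0.064,0.105,-0.306],[0.0854,-0.21,-0.064,0.105,-0.306]], "newtons": 40}}

```text
t: 2.77
tool_pos: [0.44, 0.406, 0.2985]
tool_rot: [-0.254, -3.129, 0.002]
contact_force: [-0.2, 0.7, 0.5]
opening: 0.0853
grip_force: 0.0
```

```bash
python3 - <<'E'
from h import *
np.set_printoptions(precision=4,suppress=True)
T=tcp(); print(T)
p=shot("wrist"); cv2.imwrite("pics/w1.png",p["img"])
for k in eyes.outline_of("capsule",p)[:2]:
    c=cloud(p)[k["region"]]; print(k["confidence"],k["box"],np.nanpercentile(c,[2,50,98],axis=0)); t=c[c[:,2]>.038]; o,r=cv2.minEnclosingCircle(t[:,:2].astype(np.float32));print(o,r,np.median(t,0), "tool shift",T[:3,:3].T@(np.r_[o,.2]-T[:3,3]))
E
```

```text
[[-0.9869  0.1614 -0.0022  0.44  ]
 [ 0.1614  0.9869 -0.0011  0.406 ]
 [ 0.002  -0.0015 -1.      0.2985]
 [ 0.      0.      0.      1.    ]]
0.73 [245.5, 175.2, 320.2, 259.1] [[0.4158 0.3842 0.0333]
 [0.4381 0.4073 0.0445]
 [0.4635 0.4301 0.0459]]
(0.4406746029853821, 0.4068695604801178) 0.026345165446400642 [0.4391 0.4072 0.0445] tool shift [-0.0007  0.0011  0.0985]
```

View pics/w1.png

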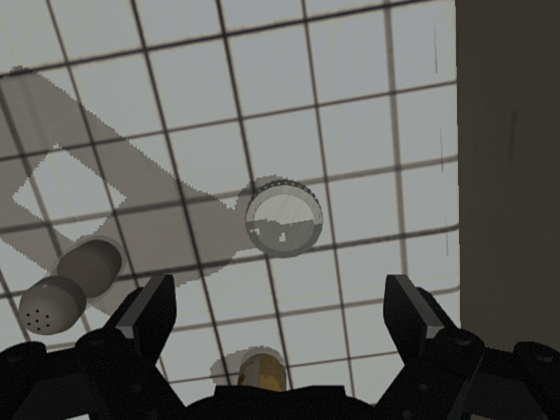

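The wrist view shows the capsule at (284,215), centred between the open fingers. The shaker is at about (60,285), clear to the left.

>>> {"api": "apply_moves", "payload": {"plan": [[0.0854,0,0.001,0.035,0],[0.0854,0,0.001,0.07,0],[0.0854,0,0.001,0.098,0],[0.0854,0,0.001,0.098,0],[0.04,0,0.001,0.098,0],[0.04,0,0.001,0.098,0],[0.04,0,0.001,0.098,0],[0.04,0,0.001,0.098,0],[0.04,0,0.001,0.098,0],[0.04,0,0.001,0.098,0]], "newtons": 40}}

```text
t: 3.7
tool_pos: [0.4406, 0.4095, 0.2055]
tool_rot: [0.249, 3.127, 0.007]
contact_force: [-0.3, 1.1, 6.3]
opening: 0.0485
grip_force: 41.8
```

```bash
python3 - <<'E'
from h import *
np.set_printoptions(precision=4,suppress=True)
o=telemetry.get_obs(); print(o["tool_pos"],o["contact_force"],o["opening"],o["grip_force"])
p=shot("wrist"); cv2.imwrite("pics/w2.png",p["img"])
E
```

```text
[0.4406 0.4095 0.2055] [-0.3463  1.0622  6.2968] 0.04848035033843062 41.82711660861969
```

View pics/w2.png

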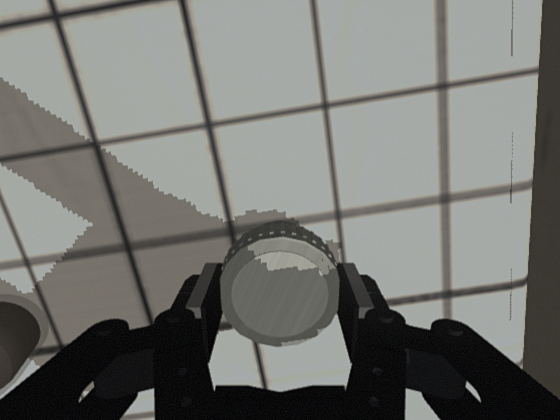

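>>> {"api": "apply_moves", "payload": {"plan": [[0.04,0,0.001,0.06,0],[0.04,0,0.001,0.02,0],[0.04,0,0.001,-0.02,0],[0.04,0,0.001,-0.06,0],[0.04,0,0.001,-0.1,0],[0.04,0,0.001,-0.14,0],[0.04,0,0.001,-0.17,0],[0.04,0,0.001,-0.2,0],[0.04,0,0.001,-0.23,0],[0.04,0,0.001,-0.235,0],[0.04,0,0.001,-0.235,0]]}}

```text
t: 4.67
tool_pos: [0.4397, 0.4095, 0.4415]
tool_rot: [0.249, 3.126, 0.008]
contact_force: [0.1, -0.4, -0.5]
opening: 0.0486
grip_force: 76.0
```

>>> {"api": "apply_moves", "payload": {"plan": [[0.04,-0.005,-0.02,0,0],[0.04,-0.014,-0.06,0,0],[0.04,-0.024,-0.1,0,0],[0.04,-0.034,-0.14,0,0],[0.04,-0.044,-0.18,0,0],[0.04,-0.053,-0.22,0,0],[0.04,-0.063,-0.26,0,0],[0.04,-0.073,-0.3,0,0],[0.04,-0.082,-0.34,0,0],[0.04,-0.092,-0.38,0,0],[0.04,-0.097,-0.4,0,0],[0.04,-0.097,-0.4,0,0]]}}

```text
t: 5.67
tool_pos: [0.4718, -0.0044, 0.4345]
tool_rot: [-0.258, -3.128, 0.002]
contact_force: [-0.9, 0.3, -1.0]
opening: 0.0491
grip_force: 76.0
```

```bash
python3 - <<'E'
from h import *
np.set_printoptions(precision=4,suppress=True)
T=tcp(); print(T,telemetry.get_obs()["opening"])
p=shot("wrist"); cv2.imwrite("pics/w3.png",p["img"])
w=cloud(p).reshape(-1,3); m=(np.abs(w[:,2]-.186)<.008); print(m.sum())
if m.sum()>200: print(fit(w[m][:,:2],(.48,-.114)))
print(T[:3,:3].T@(np.r_[.480,-.1145,T[2,3]]-T[:3,3]))
r=eyes.outline_of("capsule",p)
if r:
    c=cloud(p)[r[0]["region"]]@T[:3,:3]-T[:3,3]@T[:3,:3]; print(r[0]["confidence"],np.nanpercentile(c,[2,50,98],axis=0))
    zt=np.nanpercentile(c[:,2],20); t=c[abs(c[:,2]-zt)<.006]; print(cv2.minEnclosingCircle(t[:,:2].astype(np.float32)))
    A=np.c_[t[:,:2],np.ones(len(t))]; print(np.linalg.lstsq(A,t[:,2],rcond=None)[0])
E
```

```text
[[-0.9865  0.1639 -0.0032  0.4718]
 [ 0.1639  0.9865 -0.0009 -0.0044]
 [ 0.003  -0.0014 -1.      0.4345]
 [ 0.      0.      0.      1.    ]] 0.04909886081927623
15368
(array([ 0.4817, -0.1132, -0.1606]), np.float64(0.0007434654950286788))
[-0.0262 -0.1073  0.0001]
0.81 [[-0.0136 -0.024   0.1234]
 [ 0.0133 -0.0013  0.1253]
 [ 0.0316  0.0215  0.158 ]]
((0.006338903214782476, -0.001081605558283627), 0.026657024398446083)
[-0.0302  0.0118  0.1256]
```

View pics/w3.png

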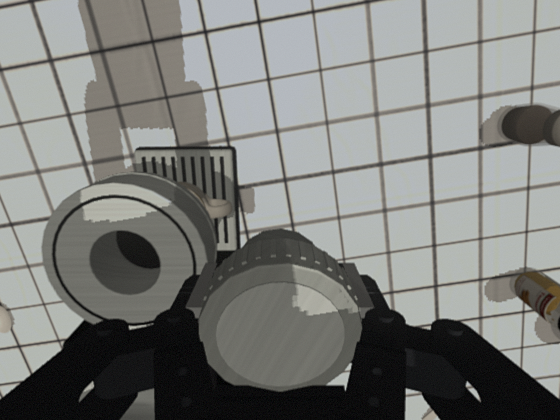

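The capsule appears to sit higher between the fingers than expected, with its top 125 mm from the TCP. I'll check this from the side before inserting.

```bash
python3 - <<'E'
from h import *
np.set_printoptions(precision=4,suppress=True)
T=tcp(); print(T[:3,3])
p=shot("side"); 
for k in eyes.outline_of("capsule",p)[:2]:
    c=cloud(p)[k["region"]]; print(k["confidence"],k["box"],np.nanpercentile(c,[2,10,50,90,98],axis=0))
u,v=proj(p,T[:3,3]-[0,0,.15]).astype(int); print(u,v)
cv2.imwrite("pics/s4.png",cv2.resize(p["img"][max(v-70,0):v+70,u-80:u+80],None,fx=4,fy=4,interpolation=2))
E
```

```text
[ 0.4717 -0.0015  0.4349]
0.74 [315.8, 214.4, 349.5, 228.5] [[ 0.5981 -0.1652  0.1827]
 [ 0.6041 -0.1618  0.1844]
 [ 0.6352 -0.1446  0.1893]
 [ 0.6641 -0.1243  0.1933]
 [ 0.6718 -0.1179  0.1945]]
0.48 [230.2, 165.6, 243.7, 187.3] [[ 0.4395 -0.0256 -0.0647]
 [ 0.4409 -0.0216  0.2698]
 [ 0.4484 -0.0119  0.2959]
 [ 0.4597  0.0087  0.3091]
 [ 0.8091  0.804   0.3096]]
242 176
```

View pics/s4.png

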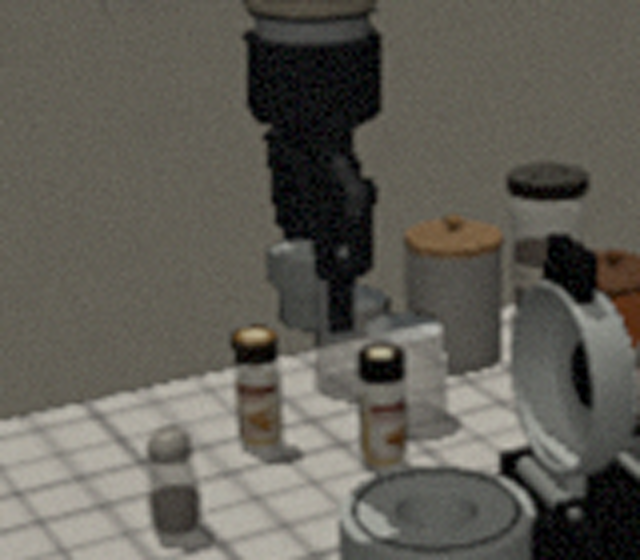

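The side view confirms it: the foot is level with the fingertips at about z = 0.265, and the collar is up near the palm. I'll centre it over the mouth, re-measure, and let it drop down the hole from rim height.

>>> {"api": "apply_moves", "payload": {"plan": [[0.04,-0.008,-0.025,0,0],[0.04,-0.016,-0.05,0,0],[0.04,-0.024,-0.075,0,0],[0.04,-0.032,-0.095,0,0],[0.04,-0.035,-0.107,0,0],[0.04,-0.035,-0.107,0.015,0],[0.04,-0.035,-0.107,0.03,0],[0.04,-0.035,-0.107,0.04,0],[0.04,-0.035,-0.107,0.04,0],[0.04,-0.035,-0.107,0.04,0],[0.04,-0.035,-0.107,0.04,0]]}}

```text
t: 6.78
tool_pos: [0.4899, -0.1116, 0.3975]
tool_rot: [0.247, 3.131, -0.0]
contact_force: [-0.2, 0.6, -1.2]
opening: 0.0486
grip_force: 76.0
```

```bash
python3 - <<'E'
from h import *
np.set_printoptions(precision=4,suppress=True)
T=tcp(); print(T,telemetry.get_obs()["opening"])
p=shot("wrist"); cv2.imwrite("pics/w5.png",p["img"])
W=cloud(p); w=W.reshape(-1,3); m=(np.abs(w[:,2]-.186)<.008); print(m.sum())
r=eyes.outline_of("capsule",p)
c=W[r[0]["region"]]@T[:3,:3]-T[:3,3]@T[:3,:3]; print(r[0]["confidence"],np.nanpercentile(c,[2,50,98],axis=0))
zt=np.nanpercentile(c[:,2],20); t=c[abs(c[:,2]-zt)<.006]; o,rr=cv2.minEnclosingCircle(t[:,:2].astype(np.float32)); print(o,rr,zt)
if m.sum()>200:
    s,f=fit(w[m][:,:2],(.4815,-.113)); print(s,f, T[:3,:3].T@(np.r_[s[:2],.185]-T[:3,3]))
E
```

```text
[[-0.9876  0.1571  0.0009  0.4899]
 [ 0.1571  0.9876 -0.0002 -0.1116]
 [-0.001  -0.0001 -1.      0.3975]
 [ 0.      0.      0.      1.    ]] 0.04861339075017103
18065
0.92 [[-0.0134 -0.0237  0.1234]
 [ 0.0134 -0.0013  0.1253]
 [ 0.0317  0.0215  0.1565]]
(0.006327457260340452, -0.0011406948324292898) 0.026556989178061485 0.12436842248956712
[ 0.4822 -0.1137 -0.2715] 0.00012404860579727373 [ 0.0075 -0.0032  0.2124]
```

View pics/w5.png

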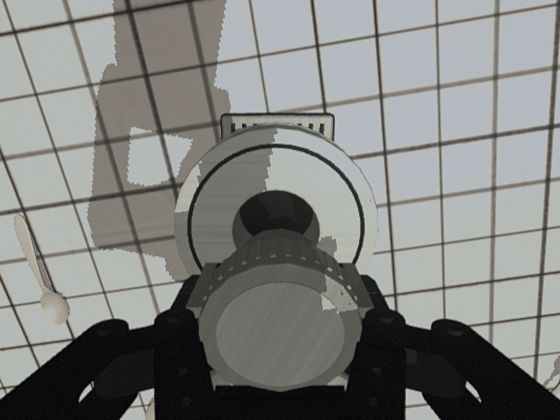

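>>> {"api": "apply_moves", "payload": {"plan": [[0.04,0,-0.0017,0.015,0],[0.04,0,-0.0017,0.03,0],[0.04,0,-0.0017,0.036,0],[0.04,0,-0.0017,0.039,0],[0.04,0,-0.0017,0.041,0],[0.04,0,-0.0017,0.042,0],[0.04,0,-0.0017,0.042,0],[0.04,0,-0.0017,0.042,0]]}}

```text
t: 7.55
tool_pos: [0.4897, -0.1139, 0.3557]
tool_rot: [0.249, 3.13, -0.001]
contact_force: [-0.9, 0.5, 0.9]
opening: 0.0487
grip_force: 76.7
```

>>> {"api": "apply_moves", "payload": {"plan": [[0.04,0,0,0.002,0],[0.04,0,0,0.004,0],[0.04,0,0,0.004,0],[0.04,0,0,0.004,0]]}}

```text
t: 7.88
tool_pos: [0.4898, -0.114, 0.3556]
tool_rot: [0.249, 3.13, -0.001]
contact_force: [-9.7, 3.3, 18.1]
opening: 0.0487
grip_force: 85.3
```

>>> {"api": "apply_moves", "payload": {"plan": [[0.04,0,0,-0.003,0],[0.05,0,0,-0.003,0],[0.052,0,0,-0.003,0],[0.054,0,0,-0.003,0],[0.056,0,0,-0.003,0],[0.058,0,0,-0.003,0],[0.06,0,0,-0.003,0],[0.06,0,0,-0.003,0],[0.06,0,0,-0.003,0]], "newtons": 20}}

```text
t: 8.63
tool_pos: [0.4894, -0.1138, 0.3534]
tool_rot: [-0.249, -3.131, -0.0]
contact_force: [-0.3, -0.6, 2.9]
opening: 0.0599
grip_force: 0.9
```

```bash
cat > cap.py <<'E'
from h import *
np.set_printoptions(precision=4,suppress=True)
T=tcp(); o=telemetry.get_obs(); print(T[:3,3],o["opening"],o["contact_force"])
p=shot("wrist"); cv2.imwrite("pics/cap.png",p["img"])
W=cloud(p); r=eyes.outline_of("capsule",p)
for k in r[:1]:
    c=W[k["region"]]; c=c[~np.isnan(c[:,0])]; print(k["confidence"],k["box"],np.percentile(c,[2,50,98],axis=0))
    zt=np.percentile(c[:,2],85); t=c[abs(c[:,2]-zt)<.006]; print(zt,cv2.minEnclosingCircle(t[:,:2].astype(np.float32)))
    print(np.linalg.lstsq(np.c_[t[:,:2]-t[:,:2].mean(0),np.ones(len(t))],t[:,2],rcond=None)[0])
E
python3 cap.py
```

```text
[ 0.4894 -0.1138  0.3534] 0.05991313251156752 [-0.2743 -0.6038  2.8629]
0.87 [210.9, 216.3, 345.1, 355.4] [[ 0.4582 -0.1374  0.1891]
 [ 0.4792 -0.1138  0.2035]
 [ 0.506  -0.0912  0.2048]]
0.2041915461149438 ((0.4835542142391205, -0.11460758745670319), 0.026657458394765854)
[ 0.0173 -0.0026  0.2034]
```

The capsule's top is at 0.2035 m against 0.203 expected, and it is level, so it is fully seated. Next I'll lift away and measure the head.

>>> {"api": "apply_moves", "payload": {"plan": [[0.07,0,0,-0.002,0],[0.08,0,0,-0.004,0],[0.08,0,0,-0.01,0],[0.08,0,0,-0.03,0],[0.08,0,0,-0.06,0],[0.05,0,0,-0.1,0],[0.02,0,0,-0.14,0],[0,0,0,-0.17,0],[0,0,0,-0.2,0],[0,0,0,-0.2,0],[0,0,0,-0.2,0]]}}

```text
t: 9.65
tool_pos: [0.4892, -0.1137, 0.5567]
tool_rot: [0.249, 3.127, -0.002]
contact_force: [-0.0, 1.3, -1.1]
opening: 0.0066
grip_force: 0.0
```

```bash
python3 cap.py; cat > head.py <<'E'
from h import *
np.set_printoptions(precision=4,suppress=True)
H=np.array([.4825,-.1140]); d=np.array([.9872,-.1593]); n=np.array([.1593,.9872])
def mach(w): # machine coords: x from hinge (fwd negative), y, z above deck
    q=w[...,:2]-(H+.068*d); return np.stack([q@d,q@n,w[...,2]-.185],-1)
if __name__=="__main__":
  for nme in ["side","top"]:
    p=shot(nme); m=mach(cloud(p).reshape(-1,3)); s=m[(abs(m[:,1])<.03)&(m[:,2]>.115)&(m[:,2]<.17)&(abs(m[:,0])<.1)]
    print(nme,len(s),np.percentile(s,[2,50,98],axis=0))
    a=m[(abs(m[:,1])<.06)&(m[:,2]>.03)&(m[:,2]<.17)&(m[:,0]>-.03)&(m[:,0]<.08)]
    for z in np.arange(.03,.16,.01):
      q=a[abs(a[:,2]-z)<.005]
      if len(q)>3: print(round(z,3),len(q),np.percentile(q[:,0],[5,50,95]),np.percentile(q[:,1],[5,95]))
E
python3 head.py
```

```text
[ 0.4892 -0.1137  0.5567] 0.006557251270042701 [-0.0341  1.2736 -1.0934]
0.65 [254.9, 148.0, 307.3, 208.2] [[ 0.4587 -0.1369  0.1963]
 [ 0.4815 -0.1138  0.2034]
 [ 0.5061 -0.0912  0.2049]]
0.20424125888783948 ((0.4830076992511749, -0.11387909203767776), 0.02616550214588642)
[ 0.0071 -0.0006  0.2034]
side 240 [[ 0.003  -0.0246  0.1156]
 [ 0.0066 -0.0119  0.1317]
 [ 0.0259  0.019   0.1477]]
0.03 55 [0.0016 0.0171 0.0308] [-0.0442  0.0415]
0.04 111 [0.0018 0.017  0.0306] [-0.0486  0.0472]
0.05 118 [0.0018 0.0183 0.0298] [-0.0531  0.0512]
0.06 125 [0.0026 0.0203 0.0308] [-0.0551  0.0521]
0.07 134 [0.002  0.0201 0.0306] [-0.0556  0.053 ]
0.08 126 [0.0034 0.0197 0.0321] [-0.0546  0.0518]
0.09 104 [0.0031 0.0162 0.0296] [-0.0511  0.0479]
0.1 95 [0.0028 0.0141 0.0285] [-0.0459  0.0427]
0.11 88 [0.003  0.0126 0.0292] [-0.0382  0.033 ]
0.12 79 [0.003  0.0063 0.0264] [-0.0247  0.0165]
0.13 60 [0.0043 0.0057 0.0172] [-0.0216  0.0148]
0.14 63 [0.0051 0.0064 0.0165] [-0.022   0.0152]
0.15 38 [0.0068 0.0104 0.0173] [-0.0187  0.0163]Traceback (most recent call last):
  File "head.py", line 9, in <module>
    print(nme,len(s),np.percentile(s,[2,50,98],axis=0))
                     ~~~~~~~~~~~~~^^^^^^^^^^^^^^^^^^^^
    return _quantile_unchecked(
        a, q, axis, out, overwrite_input, method, keepdims, weights)
    return _ureduce(a,
                    func=_quantile_ureduce_func,
    ...<5 lines>...
                    overwrite_input=overwrite_input,
                    method=method)
    r = func(a, **kwargs)
    result = _quantile(arr,
                       quantiles=q,
    ...<2 lines>...
                       out=out,
                       weights=wgt)
    slices_having_nans = np.isnan(arr[-1, ...])
                                  ~~~^^^^^^^^^
IndexError: index -1 is out of bounds for axis 0 with size 0
```

The head is at about 1.6 rad. Its lip's back face is about 18–20 mm behind the hinge line. I'll go over and behind it with closed fingers.

>>> {"api": "apply_moves", "payload": {"plan": [[0,-0.025,-0.001,0,0],[0,-0.055,-0.002,0,0],[0,-0.085,-0.0025,0,0],[0,-0.105,-0.0025,0,0],[0,-0.111,-0.0025,0,0],[0,-0.111,-0.0025,0,0],[0,-0.111,-0.0025,0.02,0],[0,-0.111,-0.0025,0.045,0],[0,-0.111,-0.0025,0.062,0],[0,-0.111,-0.0025,0.062,0],[0,-0.111,-0.0025,0.062,0]]}}

```text
t: 10.77
tool_pos: [0.5977, -0.1336, 0.4906]
tool_rot: [-0.249, -3.129, -0.001]
contact_force: [0.7, -0.6, 0.2]
opening: 0.0
grip_force: 0.0
```

```bash
python3 - <<'E'
from head import *
T=tcp(); o=telemetry.get_obs(); print(T,o["opening"],o["contact_force"],mach(T[:3,3]))
p=shot("side"); u,v=proj(p,T[:3,3]-[0,0,.15]).astype(int)
cv2.imwrite("pics/s6.png",cv2.resize(p["img"][max(v-60,0):v+90,u-90:u+90],None,fx=4,fy=4,interpolation=2))
E
```

```text
[[-0.9874  0.1582 -0.0028  0.5977]
 [ 0.1582  0.9874  0.0009 -0.1336]
 [ 0.0029  0.0004 -1.      0.4906]
 [ 0.      0.      0.      1.    ]] 6.071465162971106e-06 [ 0.681  -0.626   0.1596] [ 0.0488 -0.001   0.3056]
```

View pics/s6.png

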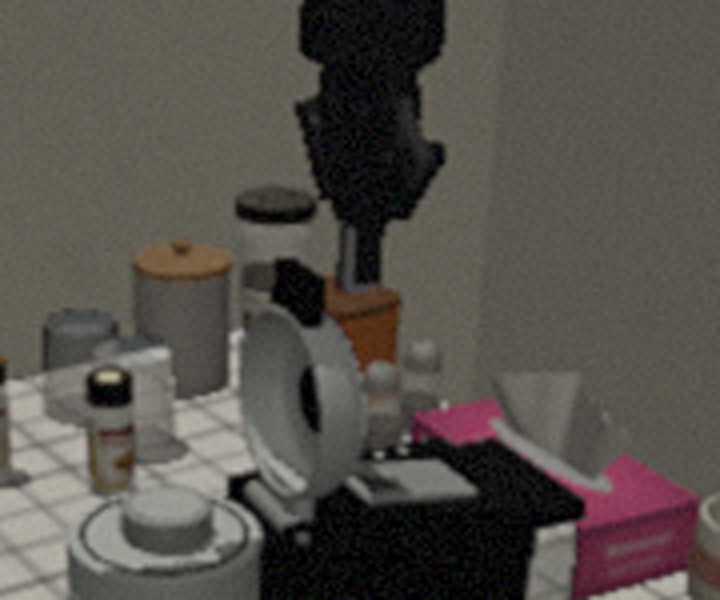

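Viewed: the fingers (350,270) are behind the lip (298,290), and the capsule collar sits level on the chamber (165,518). Next is the arc.

>>> {"api": "apply_moves", "payload": {"plan": [[0,0.019,0,-0.001,0],[0,0.033,0,-0.001,0],[0,0.047,0,-0.001,0],[0,0.061,0,0.001,0],[0,0.0745,0,0.003,0],[0,0.088,0,0.007,0],[0,0.1,0,0.012,0],[0,0.113,0,0.019,0],[0,0.124,0,0.027,0],[0,0.135,0,0.036,0],[0,0.145,0,0.046,0],[0,0.15,0,0.053,0]]}}

```text
t: 11.82
tool_pos: [0.4497, -0.11, 0.4409]
tool_rot: [0.249, 3.128, -0.002]
contact_force: [-0.8, -1.1, 0.9]
opening: 0.0004
grip_force: 0.7
```

```bash
python3 - <<'E'
from head import *
T=tcp(); o=telemetry.get_obs(); print(o["contact_force"],mach(T[:3,3]))
p=shot("side"); u,v=proj(p,np.array([.52,-.12,.22])).astype(int)
cv2.imwrite("pics/s7.png",cv2.resize(p["img"][max(v-70,0):v+60,u-90:u+90],None,fx=4,fy=4,interpolation=2))
E
```

```text
[-0.8109 -1.0897  0.8785] [-0.101  -0.0013  0.2559]
```

View pics/s7.png

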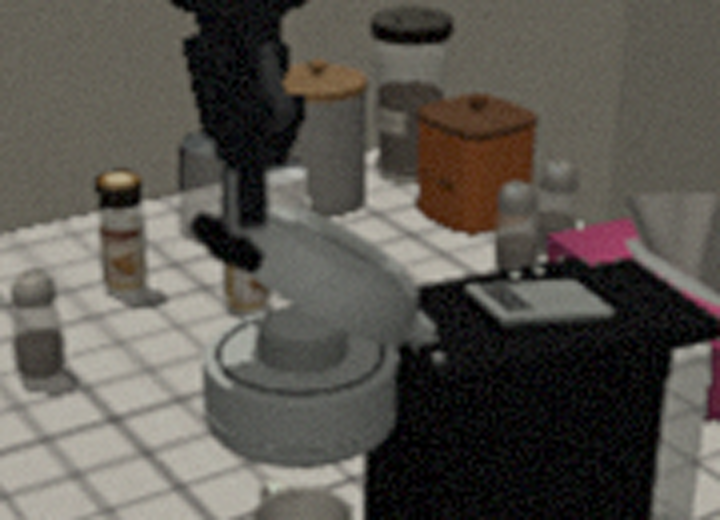

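The head is down to about 0.55 rad, with the fingers on the lip. I'll shift onto the dome and press it home.

>>> {"api": "apply_moves", "payload": {"plan": [[0,0,0,-0.02,0],[0,-0.01,0,-0.03,0],[0,-0.024,0,-0.03,0],[0,-0.028,0,-0.02,0],[0,-0.028,0,-0.005,0],[0,-0.028,0,0.008,0],[0,-0.028,0,0.018,0],[0,-0.028,0,0.028,0],[0,-0.028,0,0.036,0],[0,-0.028,0,0.042,0],[0,-0.028,0,0.046,0],[0,-0.028,0,0.048,0]]}}

```text
t: 12.87
tool_pos: [0.4779, -0.1145, 0.3942]
tool_rot: [-0.249, -3.13, -0.0]
contact_force: [-14.9, 4.6, 25.3]
opening: 0.0001
grip_force: 12.6
```

```bash
cat > dome.py <<'E'
from head import *
T=tcp(); o=telemetry.get_obs(); print(o["contact_force"],mach(T[:3,3]))
for nme in ["side","top"]:
    p=shot(nme); m=mach(cloud(p).reshape(-1,3)); a=m[(abs(m[:,1])<.05)&(m[:,2]>-.02)&(m[:,2]<.05)]
    for x in np.arange(-.145,-.0,.012):
      q=a[abs(a[:,0]-x)<.006]
      if len(q)>3: print(nme,round(x,3),len(q),np.percentile(q[:,2],[10,50,90]))
p=shot("side"); u,v=proj(p,np.array([.50,-.12,.20])).astype(int)
import sys
cv2.imwrite(sys.argv[1],cv2.resize(p["img"][v-50:v+50,u-60:u+70],None,fx=6,fy=6,interpolation=2))
E
python3 dome.py pics/s8.png
```

```text
[-14.9347   4.5818  25.3361] [-0.0725 -0.0012  0.2092]
side -0.145 85 [0.0052 0.0126 0.0148]
side -0.133 71 [0.005  0.0138 0.015 ]
side -0.121 188 [-0.0144  0.0128  0.0249]
side -0.109 231 [-0.0115  0.0188  0.032 ]
side -0.097 221 [-0.0096  0.0257  0.035 ]
side -0.085 151 [0.0236 0.0347 0.0433]
side -0.073 102 [0.0289 0.0347 0.0454]
side -0.061 81 [0.0282 0.0345 0.0359]
side -0.049 108 [0.0171 0.034  0.036 ]
side -0.037 140 [-0.0097  0.0277  0.035 ]
side -0.025 80 [-0.013   0.018   0.0312]
side -0.013 98 [-0.0155 -0.0026  0.0141]
side -0.001 106 [-0.0138  0.0044  0.0136]
top -0.145 42 [0.0092 0.0128 0.0191]
top -0.133 23 [0.008  0.013  0.0179]
top -0.121 26 [-0.0107  0.0093  0.0219]
top -0.109 47 [-0.0043  0.0183  0.032 ]
top -0.097 43 [0.0027 0.0276 0.0324]
top -0.085 31 [0.026  0.032  0.0369]
top -0.073 25 [0.0281 0.0329 0.0386]
top -0.061 8 [0.0288 0.0296 0.0335]
top -0.001 8 [-0.0106 -0.0001  0.0019]
```

View pics/s8.png

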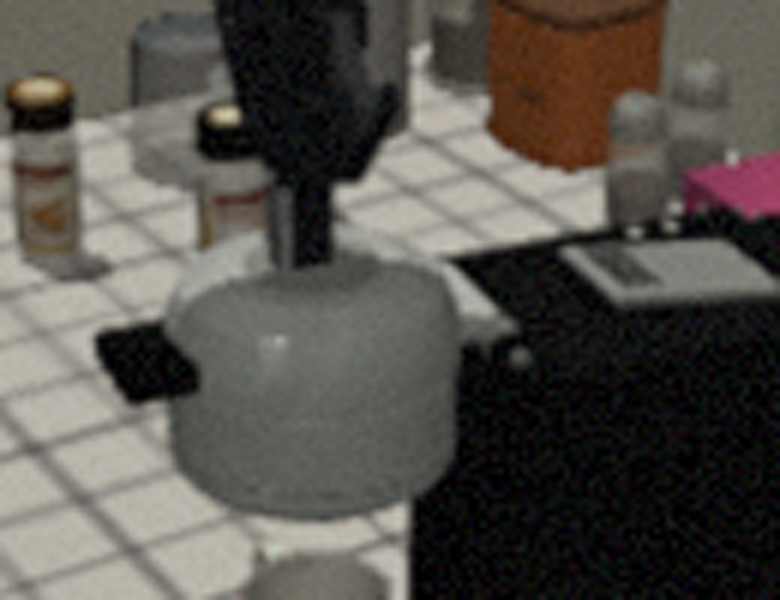

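The head is shut: the dome top measures 35–36 mm above the deck, the lip about 14–15 mm, and the rims look flush in the picture. Next I'll lift off and go above the paddle.

>>> {"api": "apply_moves", "payload": {"plan": [[0,0,0,-0.015,0],[0,0,0,-0.035,0],[0,-0.025,0,-0.04,0],[0,-0.055,0,-0.04,0],[0,-0.09,0,-0.04,0],[0,-0.12,0,-0.04,0],[0,-0.139,0,-0.03,0],[0,-0.139,0,-0.01,0],[0,-0.139,0,0.008,0],[0,-0.139,0,0.015,0],[0,-0.139,0,0.015,0],[0,-0.139,0,0.015,0]]}}

```text
t: 14.02
tool_pos: [0.6153, -0.1366, 0.3755]
tool_rot: [-0.249, -3.131, -0.0]
contact_force: [0.6, 1.1, 0.5]
opening: -0.0
grip_force: 0.0
```

```bash
cat > pad.py <<'E'
from head import *
T=tcp(); o=telemetry.get_obs(); print(o["t"],o["contact_force"],mach(T[:3,3])-[0,0,.1732])
for nme in ["side","wrist"]:
    p=shot(nme); W=cloud(p); m=mach(W.reshape(-1,3))
    # paddle strip clear of the fingers, profile along x
    for lab,lo,hi in [("L",.016,.023),("R",-.023,-.016)]:
        a=m[(m[:,1]>lo)&(m[:,1]<hi)&(abs(m[:,2])<.02)]
        print(nme,lab,[(round(x,3),round(float(np.median(q)),4),len(q)) for x in np.arange(.04,.14,.01) for q in [a[abs(a[:,0]-x)<.005][:,2]] if len(q)>3])
    d=m[(abs(m[:,1])>.032)&(abs(m[:,1])<.052)&(abs(m[:,2])<.015)&(m[:,0]>.03)&(m[:,0]<.15)]; print(" deck",len(d),np.median(d[:,2]) if len(d) else None)
    h=m[(np.hypot(m[:,0]+.068,m[:,1])<.025)&(abs(m[:,2]-.036)<.02)]; print(" dome",len(h),np.median(h[:,2]) if len(h) else None)
E
python3 pad.py
```

```text
14.0167 [0.6318 1.0787 0.5414] [ 0.0667 -0.0011  0.0173]
side L [(np.float64(0.04), -0.0006, 5), (np.float64(0.05), 0.0078, 4), (np.float64(0.06), 0.0087, 4), (np.float64(0.1), 0.0025, 4), (np.float64(0.11), 0.0011, 4), (np.float64(0.13), -0.0028, 7)]
side R [(np.float64(0.04), -0.0009, 5), (np.float64(0.05), 0.0075, 5), (np.float64(0.06), 0.0077, 10), (np.float64(0.07), 0.0064, 10), (np.float64(0.08), 0.0046, 7), (np.float64(0.09), 0.0036, 11), (np.float64(0.1), -0.0, 10), (np.float64(0.11), 0.0003, 13), (np.float64(0.12), -0.0008, 9), (np.float64(0.13), -0.0035, 5)]
 deck 315 -0.0011315497722453327
 dome 173 0.03560066039516402
wrist L [(np.float64(0.04), 0.0002, 293), (np.float64(0.05), 0.0097, 247), (np.float64(0.06), 0.0099, 277), (np.float64(0.07), 0.0084, 257), (np.float64(0.08), 0.0068, 239), (np.float64(0.09), 0.0056, 150), (np.float64(0.1), 0.004, 7)]
wrist R [(np.float64(0.04), 0.0002, 300), (np.float64(0.05), 0.0098, 237), (np.float64(0.06), 0.0097, 269), (np.float64(0.07), 0.0083, 209), (np.float64(0.08), 0.0066, 98), (np.float64(0.09), 0.0054, 20)]
 deck 10343 0.00019404523183763622
 dome 0 None
```

The wrist depth resolves the paddle profile well: it is at rest with the front edge about 10 mm up. I'll press in small steps.

>>> {"api": "apply_moves", "payload": {"plan": [[0,0,0,0.005,0],[0,0,0,0.008,0],[0,0,0,0.01,0],[0,0,0,0.012,0],[0,0,0,0.013,0],[0,0,0,0.014,0],[0,0,0,0.014,0],[0,0,0,0.014,0],[0,0,0,0.014,0]]}}

```text
t: 14.87
tool_pos: [0.6153, -0.1366, 0.3621]
tool_rot: [-0.249, -3.132, 0.0]
contact_force: [-3.1, 0.0, 4.0]
opening: -0.0001
grip_force: 2.5
```

```bash
python3 pad.py
```

```text
14.8667 [-3.0919  0.0047  4.0403] [ 0.0667 -0.0012  0.0039]
side L [(np.float64(0.04), -0.0008, 5), (np.float64(0.05), 0.0023, 6), (np.float64(0.06), 0.0031, 4), (np.float64(0.1), 0.0009, 4), (np.float64(0.11), -0.0004, 4), (np.float64(0.12), -0.0009, 6), (np.float64(0.13), -0.0024, 5)]
side R [(np.float64(0.04), -0.0007, 6), (np.float64(0.05), 0.0014, 10), (np.float64(0.06), 0.0018, 13), (np.float64(0.07), 0.0018, 10), (np.float64(0.08), 0.0009, 7), (np.float64(0.09), -0.0002, 9), (np.float64(0.1), -0.0013, 9), (np.float64(0.11), -0.0008, 9), (np.float64(0.12), -0.0005, 8), (np.float64(0.13), -0.0034, 8)]
 deck 336 -0.0010501730624545291
 dome 175 0.03555229826517964
wrist L [(np.float64(0.04), 0.0002, 352), (np.float64(0.05), 0.0035, 293), (np.float64(0.06), 0.0041, 317), (np.float64(0.07), 0.0035, 300), (np.float64(0.08), 0.0028, 262), (np.float64(0.09), 0.0024, 49)]
wrist R [(np.float64(0.04), 0.0002, 361), (np.float64(0.05), 0.0034, 287), (np.float64(0.06), 0.0038, 311), (np.float64(0.07), 0.0032, 203), (np.float64(0.08), 0.0027, 90)]
 deck 10605 0.0001695786938220034
 dome 0 None
```

>>> {"api": "apply_moves", "payload": {"plan": [[0,0,0,0.0015,0],[0,0,0,0.003,0],[0,0,0,0.0038,0],[0,0,0,0.0038,0],[0,0,0,0.0038,0],[0,0,0,0.0038,0],[0,0,0,0.0038,0],[0,0,0,0.0038,0]]}}

```text
t: 15.63
tool_pos: [0.6153, -0.1366, 0.3586]
tool_rot: [-0.249, -3.131, 0.0]
contact_force: [-4.6, 0.3, 6.1]
opening: -0.0001
grip_force: 3.2
```

```bash
python3 pad.py
```

```text
15.6333 [-4.5877  0.2922  6.133 ] [ 0.0667 -0.0011  0.0004]
side L [(np.float64(0.04), -0.0015, 6), (np.float64(0.05), -0.0014, 5), (np.float64(0.06), -0.001, 6), (np.float64(0.1), -0.0008, 5), (np.float64(0.11), -0.0008, 6), (np.float64(0.12), -0.001, 5), (np.float64(0.13), -0.0023, 4)]
side R [(np.float64(0.04), -0.0017, 6), (np.float64(0.05), -0.0018, 8), (np.float64(0.06), -0.0011, 10), (np.float64(0.07), -0.0012, 11), (np.float64(0.08), -0.0005, 9), (np.float64(0.09), -0.002, 10), (np.float64(0.1), -0.002, 10), (np.float64(0.11), -0.0015, 10), (np.float64(0.12), -0.0014, 7), (np.float64(0.13), -0.0018, 8)]
 deck 330 -0.001030407587654214
 dome 174 0.03560528675334235
wrist L [(np.float64(0.04), 0.0002, 365), (np.float64(0.05), -0.0001, 284), (np.float64(0.06), 0.0004, 327), (np.float64(0.07), 0.0005, 311), (np.float64(0.08), 0.0003, 263), (np.float64(0.09), 0.0001, 35)]
wrist R [(np.float64(0.04), 0.0002, 370), (np.float64(0.05), -0.0002, 292), (np.float64(0.06), 0.0003, 319), (np.float64(0.07), 0.0003, 207), (np.float64(0.08), -0.0, 88)]
 deck 10726 0.0001685377866371962
 dome 0 None
```

The paddle now lies level with the deck, within about 0.5 mm, and the head is still shut. I'm handing the job in.

```bash
python3 -c "
from station import ctrl
print(ctrl.finish_job())"
```

```text
the job is handed in; nothing more can be done
None
```

I've handed the job in: the capsule is fully seated, the head is shut flush, and the fingers are holding the paddle halfway, level with the deck to within about 0.5 mm; the cup, jar, shaker and teaspoon were left alone.

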